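# Put the vanity set back in the scalloped tray

### The arm

A 6-joint arm with a two-finger parallel gripper is mounted at the origin on the work surface. World frame = base frame: x ahead of the robot, y to its left, z up, the work surface at z = 0. Lengths are in mm, angles in rad, forces in N, time in s.
With the tool pointing down it reaches from about 350 to 950 mm from the base axis. Payload 17.4 kg.
Tool frame: the origin (TCP) lies midway between the tips of the shut fingers; the grasp point (between the pads) lies 19 mm behind it; z points along the fingers, y is the line along which they close (so a half turn about z gives the same grasp; the last joint's range is limited). The gripper opens to 93 mm and grips with 3 to 60 N. Pads are 15 mm wide; open, the fingers measure 128 mm over their backs; the gripper's body (75 mm by 188 mm) begins 65 mm behind the grasp point.
Start: joints at [-1.269, 0.116, 1.442, -0, 1.584, -0.038], TCP at [224.967, -636.413, 218.646] pointing down, gripper open.
Joint ranges: [-2.83, 2.83], [-0.83, 2.19], [0.07, 2.5], [-1.14, 4.28], [0.01, 3], [-2.97, 2.97]. Speed limits (rad/s): [1.89, 1.89, 2.22, 3.14, 3.14, 3.14].

### API

Orientations are given as [roll, pitch, yaw] about the fixed x, y, z axes, in that order (R = Rz(yaw) Ry(pitch) Rx(roll)).
In Python, from bench import env gives the robot as it stands. Calls block until the motion is done:
- env.move_to(position, orientation): joint-space move of the TCP to a pose.
- env.line_to(position, speed=150, rotation=None, contact_N=None): straight line of the TCP; rotation=None keeps the orientation; speed is the mean speed in mm/s. With contact_N (N) it stops when the force on the tool has changed by that much, and returns True; else False.
- env.move_j(angles): joint-space move.
- env.open_gripper() and env.gripper_close(grasp_force=None): open the fingers fully, or close them until they stop; grasp_force is the grip in N (None keeps the last).
- env.hold(seconds).
- env.inverse_kinematics(position, orientation): joint angles nearest the present ones, or None.
- env.sense(): the state.
- env.capture(name): name is "side" or "top" or "wrist"; returns (picture, depth): 480x640x3 uint8, red, green, blue; 480x640 float32, mm along the optical axis (not along the pixel's ray), 0 where there is no reading.
- env.calibration(name): a dict with "fx", "fy", "cx", "cy" (pixels), "k1" (the pictures are not rectified: a ray, as slopes to the right and down, at radius r is drawn at 1 + k1 r^2 times it, then the intrinsics apply), "R" (3x3) and "t" (3): a world point X has camera coordinates R X + t; the wrist camera has in their place "tool_from_camera" (4x4, takes a point from camera to tool coordinates, whose origin is the TCP and whose axes are the flange's). Camera axes: x right, y down, z forward; pixel columns grow to the right and rows downward; lengths in mm; the calibration is good to about 2 mm. A picture is of the moment at which its call begins: read the wrist's pose just before it. calibration takes no time and is no camera call.
A pose or a line that the arm cannot do raises env.Unreachable and nothing moves.
- env.sign_off(): hands the job in; it is judged then, once.
The state is a dict: "clock": time; "q": joint angles; "joint_velocities": joint speeds; "joint_efforts": joint torques, N m; "tool_pos": TCP position; "orientation": TCP orientation; "force": force on the tool from outside, world axes, zero at the start; "wrist_torque": the same for the moment, N m; "gripper_width": finger opening in mm; "grip_force": force on a finger pad.
Only numpy, scipy, OpenCV 4.12 (cv2) and the standard library are available. Lean on these libraries where they do the work, as an engineer would, in place of code of your own. Each camera call takes 0.05 s, during which the arm holds its last target. There are 200 camera calls.

### The job

Put the vanity set away in the scalloped tray: lay the wooden comb flat in the long trough, stand the glass atomizer on the round coaster with its bulb pointing towards the tray's front or back long side rather than over its neighbours, and stand the two gold-capped sample tubes upright in the twin holder, one in each cell. It is glass, so keep the atomizer and tubes upright and set them down rather than let them drop. The black-capped tube and the black comb belong to someone else: leave them where they are.

Things in the scene. Friction and masses are not known exactly. Their poses are not given: they have to be found in the camera images.
- tray: Fixed rose-pink resin tray, scalloped rim 12 mm high, 289 mm (y) by 246 mm (x) outside, 246 by 203 mm inside, floor 6 mm thick. Origin: centre of its underside, on the vanity top. Long sides, front (-x) and back (+x), run along y. Trough, coaster and holder are fixed in it side by side, centres at y = -80, 0 and 80 mm, in an order that differs each time.
- comb_trough: Pearl-white shallow trough for the comb, 195 mm (x) by 70 mm (y) outside, 187 by 62 mm inside, floor 4 mm thick, wall tops 8 mm above its underside. Origin: centre of its underside; x along its length. The comb may lie either way round. Fixed on the tray floor (6 mm up), turned as the tray is, in any of its three places.
- coaster: Pearl-white round coaster with a low rim and a gold disc in the middle, for the atomizer: 78 mm outside diameter, 68 mm inside, floor 4 mm thick, rim top 9 mm above its underside. Origin: centre of its underside. Fixed on the tray floor (6 mm up), turned as the tray is, in any of its three places.
- tube_holder: Pearl-white open twin holder for the tubes, 82 mm (x) by 44 mm (y), 24 mm high, with a 21 mm high dividing wall. Two cells, 35 mm (x) by 36 mm (y) inside, centred at x = +19.5 and -19.5 mm, y = 0; floor 4 mm thick. Either tube may take either cell. Origin: centre of its underside. Fixed on the tray floor (6 mm up), turned as the tray is, in any of its three places.
- atomizer: Cut-glass atomizer, 220 g, standing. Origin: centre of its foot; z up. Bottle 54 mm across up to z 38 mm, sloping in to 28 mm at z 52; on it a straight round gold collar 28 mm across, z 52 to 80 mm (top), good to pinch along y. Nozzle on -x (to x -22, z 68). On +x a thin stem (z 65) to a hard dark-red silicone bulb, x 34 to 74 mm, 33 mm thick.
- gold_tube_1: Rose-tinted glass sample tube with a gold cap, standing: a round cylinder 18 mm in diameter all the way up, 72 mm tall, the top 20 mm being the cap; about 28 g. Origin: centre of its foot; z up its axis. Belongs in the tray.
- gold_tube_2: Rose-tinted glass sample tube with a gold cap, standing: a round cylinder 18 mm in diameter all the way up, 72 mm tall, the top 20 mm being the cap; about 28 g. Origin: centre of its foot; z up its axis. Belongs in the tray.
- wooden_comb: Brown wooden comb with a handle, lying flat, 165 mm long, about 45 g. Origin: middle of its length, on the underside; x along it towards the head, z up. Handle x -82 to 0 mm, 20 mm wide, 14 mm thick; toothed head x 0 to 82 mm, 40 mm wide, 9 mm thick, both centred on y = 0, undersides level. Balances about 5 mm from the origin on the handle side. Belongs in the tray.
- black_tube: Rose-tinted glass sample tube with a black cap, standing: a round cylinder 18 mm in diameter all the way up, 72 mm tall, the top 20 mm being the cap; about 28 g. Origin: centre of its foot; z up its axis. A look-alike: leave it alone.
- black_comb: Black plastic comb with a handle, lying flat, 165 mm long, about 45 g. Origin: middle of its length, on the underside; x along it towards the head, z up. Handle x -82 to 0 mm, 20 mm wide, 14 mm thick; toothed head x 0 to 82 mm, 40 mm wide, 9 mm thick, both centred on y = 0, undersides level. Balances about 5 mm from the origin on the handle side. A look-alike: leave it alone.

How it is judged:
By the outcome, as a careful person would: the job done as asked, in the order asked, and still so for the second after the job is handed in, with the robot touching nothing.
It also fails if it takes over 128 s, if anything falls off the work surface, if the arm or the gripper's body presses on something with over 40 N, if the wrist force passes 120 N, or if a joint passes its speed limit or range.

## Working session

There is one attempt and no reset: what is moved stays moved. The work goes in short steps, each a Python script; the robot and the scene stay as the last script left them, time stands still between calls to the robot, and variables do not carry over. Pictures are saved under pics/ and viewed, at most 14 in all, crops included, and the job is handed in when it is done.

```bash
ls; mkdir -p pics; python3 - <<'E'
from bench import env
import cv2,numpy as np
for n in("top","side"):
    p,d=env.capture(n); cv2.imwrite(f"pics/{n}0.png",p[:,:,::-1]); np.savez(f"{n}0.npz",p=p,d=d)
    c=env.calibration(n); print(n,c)
print(env.calibration("wrist")); s=env.sense(); print(s)
E
```

```text
pics
top {'fx': 439.66656323798117, 'fy': 439.66656323798117, 'cx': 321.84740883080946, 'cy': 239.18518012414125, 'k1': 0.02299201970295632, 'R': array([[ 0.00985704, -0.99951326, -0.02959863],
       [-0.99717944, -0.00762292, -0.07466634],
       [ 0.07440437,  0.03025113, -0.99676921]]), 't': array([  13.00699218,  477.74939323, 1038.16485271])}
side {'fx': 475.53774877604565, 'fy': 475.53774877604565, 'cx': 318.7369873621385, 'cy': 240.64547231468492, 'k1': -0.10636739191482986, 'R': array([[-0.9996955 , -0.02277507,  0.0094971 ],
       [-0.02273812,  0.70072818, -0.71306591],
       [ 0.00958524, -0.71306473, -0.70103268]]), 't': array([ 466.51023855,   34.22544437, 1024.53756318])}
{'fx': 360.6336744494763, 'fy': 360.6336744494763, 'cx': 317.4960976080915, 'cy': 241.6755705089337, 'k1': -0.026459935935209525, 'tool_from_camera': array([[ 3.64042056e-04, -9.57368181e-01, -2.88870270e-01,
         7.96154182e+01],
       [ 9.99999890e-01,  2.62674095e-04,  3.89677326e-04,
        -4.39701738e-01],
       [-2.97185936e-04, -2.88870380e-01,  9.57368171e-01,
        -1.67066799e+02],
       [ 0.00000000e+00,  0.00000000e+00,  0.00000000e+00,
         1.00000000e+00]])}
{'clock': 0.1, 'q': array([-1.26879445e+00,  1.16441625e-01,  1.44221567e+00, -3.11633606e-05,
        1.58398312e+00, -3.77488183e-02]), 'joint_velocities': array([-0.00200691, -0.00076347, -0.00122885, -0.00049701,  0.00089153,
        0.00016981]), 'joint_efforts': array([ 1.79012906e-03, -7.22892809e+01, -6.23868227e+01,  7.80544057e-02,
        2.28444824e-02, -4.75068578e-05]), 'tool_pos': array([ 224.90519568, -636.23291437,  217.96588238]), 'orientation': array([-3.14054447e+00, -8.40339261e-06,  3.39750296e-01]), 'force': array([-0.1858449 ,  0.23316064, -0.54161476]), 'wrist_torque': array([-0.00739867, -0.02132987,  0.01080154]), 'grip_force': 0.0, 'gripper_width': 93.17215210632082}
```

View pics/top0.png

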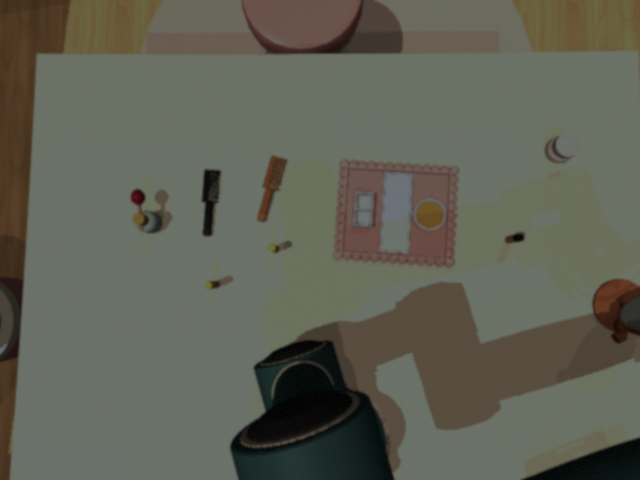

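View pics/side0.png

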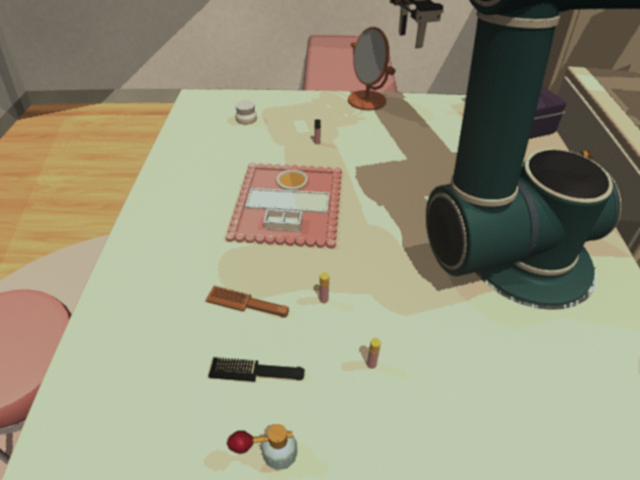

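The top view shows the atomizer at (148,220) with its bulb at (137,196), the black comb at (210,200) and the wooden comb at (272,188). The gold tubes are at (272,248) and (211,285). The tray centre is (397,213), with the holder, trough and coaster from left to right. The black tube is at (515,238). The side view agrees.

```bash
cat > h.py <<'E'
import cv2,numpy as np
from scipy.spatial.transform import Rotation as Ro
from bench import env
def pose(s): return Ro.from_euler('xyz',s["orientation"]).as_matrix(),np.array(s["tool_pos"])
def rays(name,uv,s=None):
    c=env.calibration(name); uv=np.atleast_2d(uv).astype(float)
    K=np.array([[c['fx'],0,c['cx']],[0,c['fy'],c['cy']],[0,0,1]])
    n=cv2.undistortPoints(uv[:,None],K,np.array([c['k1'],0,0,0,0.]))[:,0]
    d=np.c_[n,np.ones(len(n))]
    if name=="wrist":
        T=c['tool_from_camera'];R,t=pose(s);M=R@T[:3,:3];o=R@T[:3,3]+t
    else: M=c['R'].T;o=-M@c['t']
    return o,d@M.T
def plane(name,uv,z,s=None):
    o,d=rays(name,uv,s); return o+d*((z-o[2])/d[:,2])[:,None]
def hsv(p): return cv2.cvtColor(p,cv2.COLOR_RGB2HSV)
def blobs(m,amin=12):
    n,l,st,ce=cv2.connectedComponentsWithStats(m.astype(np.uint8))
    return [(st[i,4],ce[i],l==i) for i in range(1,n) if st[i,4]>=amin]
def two(u1,u2):
    o1,d1=rays("top",u1);o2,d2=rays("side",u2)
    A=np.c_[d1[0],-d2[0]];k=np.linalg.lstsq(A,o2-o1,rcond=None)[0]
    a=o1+k[0]*d1[0];b=o2+k[1]*d2[0];return (a+b)/2,np.linalg.norm(a-b)
E
python3 - <<'E'
from h import *
np.set_printoptions(precision=1,suppress=True)
im={n:np.load(n+"0.npz")["p"] for n in("top","side")}
for n in im:
    H=hsv(im[n]);h,s,v=[H[...,i].astype(int) for i in range(3)]
    for nm,m in dict(yellow=(h>=12)&(h<=32)&(s>150)&(v>60),red=((h<=3)|(h>=172))&(s>200),brown=(h>=4)&(h<=14)&(s>150),black=(v<38)).items():
        m=m.copy(); 
        if n=="top": m[300:]=0;m[:120]=0;m[:,:110]=0;m[:,560:]=0
        else: m[:,420:]=0;m[:110]=0;m[300:,:200]=0
        for a,c,mm in blobs(m,10):
            r=cv2.minAreaRect(np.argwhere(mm)[:,::-1].astype(np.float32))
            print(n,nm,a,c,[np.round(x,1) for x in r], plane(n,c,72)[0] if nm=="yellow" else plane(n,c,5)[0])
H=hsv(im["top"]);m=((H[...,0]<=8)|(H[...,0]>=170))&(H[...,1]>70);m[:,:320]=0;m[:,480:]=0;m[:140]=0;m[285:]=0
a,c,mm=max(blobs(m),key=lambda b:b[0])
ct=np.argwhere(mm)[:,::-1].astype(np.float64);w=plane("top",ct,15).astype(np.float32)[:,:2];print("tray",a,cv2.minAreaRect(w))
E
```

```text
top yellow 315 [268.5 186.3] [array([268.2, 188.4]), array([11.5, 63.2]), np.float64(17.8)] [595.1 139.8  72. ]
top yellow 458 [429.3 214.4] [array([429.5, 214.5]), array([23., 23.]), np.float64(90.0)] [ 531.8 -227.9   72. ]
top yellow 84 [139.3 218.8] [array([139.9, 219.5]), array([11.6,  9.5]), np.float64(51.3)] [517.6 437.2  72. ]
top yellow 15 [273.5 248. ] [array([273., 248.]), array([4., 4.]), np.float64(90.0)] [452.6 125.7  72. ]
top yellow 10 [211.2 284.3] [array([211. , 284.5]), array([3., 2.]), np.float64(90.0)] [368.8 266.4  72. ]
top red 78 [137.6 196.6] [array([137. , 196.5]), array([10.6,  9.2]), np.float64(45.0)] [580.7 474.    5. ]
top brown 365 [268.3 187.8] [array([268.1, 188.3]), array([12.3, 63.3]), np.float64(19.0)] [604.4 150.7   5. ]
top black 542 [208.8 197.8] [array([208.2, 202.1]), array([14. , 64.1]), np.float64(7.1)] [578.6 297.2   5. ]
top black 27 [158.9 221.5] [array([158.8, 220.9]), array([10.1,  2.7]), np.float64(84.3)] [519.2 419.    5. ]
top black 10 [145.9 220.5] [array([145.9, 220.7]), array([1.6, 5.1]), np.float64(18.4)] [521.4 451.1   5. ]
top b
[... 768 characters left out ...]
. ]
side red 25 [232.1 445.7] [array([232.6, 445.9]), array([12. ,  4.1]), np.float64(50.2)] [591.5 429.7   5. ]
side brown 679 [241.3 301.5] [array([247.1, 303.1]), array([79.7, 14.8]), np.float64(14.8)] [614.4 145.5   5. ]
side black 18 [317.  123.5] [array([317. , 123.5]), array([5., 2.]), np.float64(90.0)] [ 483.8 -523.     5. ]
side black 639 [250.6 372.7] [array([256.1, 372.1]), array([91.7, 18. ]), np.float64(5.7)] [577.6 300.4   5. ]Traceback (most recent call last):
  File "<stdin>", line 15, in <module>
cv2.error: OpenCV(4.12.0) /io/opencv/modules/imgproc/src/convhull.cpp:143: error: (-215:Assertion failed) total >= 0 && (depth == CV_32F || depth == CV_32S) in function 'convexHull'
```

```bash
python3 - <<'E'
from h import *
np.set_printoptions(precision=1,suppress=True)
def look(n,p,yaw):
    env.move_to(p,[np.pi,0,yaw]); s=env.sense(); p,d=env.capture("wrist")
    np.savez(n+".npz",p=p,d=d,t=s["tool_pos"],o=s["orientation"]); cv2.imwrite(f"pics/{n}.png",p[:,:,::-1])
    print(n,s["clock"],s["q"],s["tool_pos"],s["orientation"])
look("wtray",[530,-150,230],0)
look("wcomb",[580,130,230],0)
E
```

```text
wtray 2.1667 [-0.3 -0.2  1.7 -0.   1.6  1.2] [ 529.9 -150.6  230. ] [ 3.1  0.  -0. ]
wcomb 3.3167 [ 0.2 -0.1  1.6 -0.   1.6  1.7] [580.1 129.  230. ] [ 3.1 -0.  -0. ]
```

View pics/wtray.png

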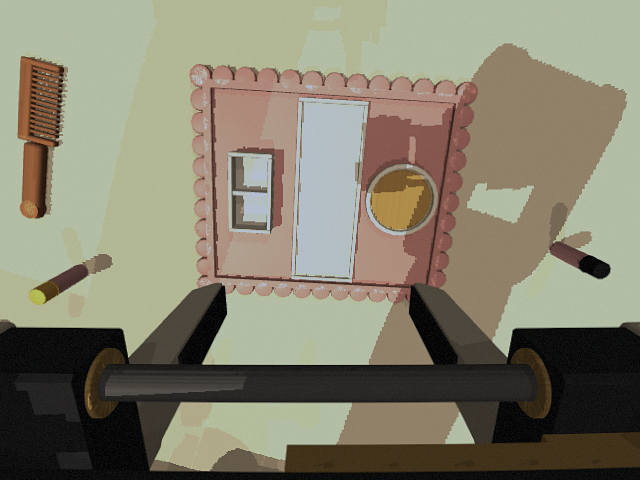

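View pics/wcomb.png

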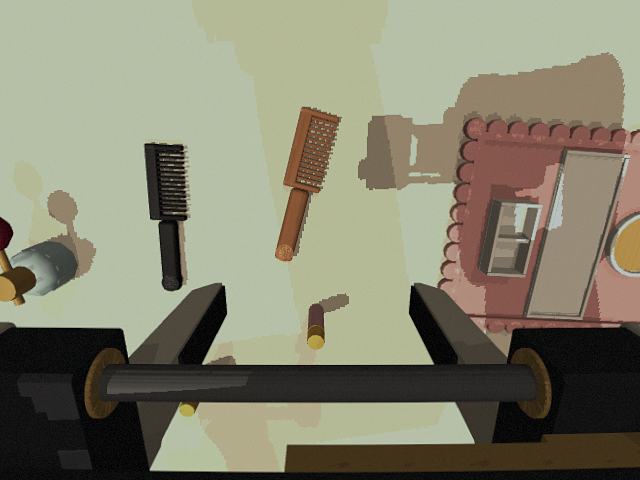

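The tray view shows the holder at about (250,193), the trough with corners (299,97), (369,101), (353,281) and (292,278), and the coaster at (400,200). The comb view shows the wooden comb running from its head at (322,110) to its handle end at (285,258), with a gold tube at (316,325).

```bash
python3 - <<'E'
from h import *
np.set_printoptions(precision=1,suppress=True)
def ld(n): f=np.load(n+".npz"); return f["p"],dict(tool_pos=f["t"],orientation=f["o"])
p,s=ld("wtray")
H=hsv(p)
m=(H[...,1]<60)&(H[...,2]>70); m[:,:205]=0; m[:,465:]=0;m[:90]=0;m[285:]=0
for a,c,mm in blobs(m,300):
    uv=np.argwhere(mm)[:,::-1].astype(float); out=[]
    for z in(14,15,30):
        w=plane("wrist",uv,z,s)[:,:2].astype(np.float32); r=cv2.minAreaRect(w); out.append((z,np.round(r[0],1),np.round(r[1],1),round(r[2],2)))
    print(a,c,out)
print("trough",plane("wrist",[[299,97],[369,101],[353,281],[292,278]],14,s)[:,:2].tolist())
print("tray inner",plane("wrist",[[212,87],[456,103],[430,289],[215,277]],12,s)[:,:2].tolist())
p,s=ld("wcomb");H=hsv(p)
m=(H[...,0]>=4)&(H[...,0]<=14)&(H[...,1]>130)&(H[...,2]>60);m[:,:250]=0;m[:,360:]=0;m[:95]=0;m[275:]=0
m=cv2.morphologyEx(m.astype(np.uint8),cv2.MORPH_CLOSE,np.ones((7,7)))
a,c,mm=max(blobs(m),key=lambda b:b[0])
w=plane("wrist",np.argwhere(mm)[:,::-1].astype(float),9,s)[:,:2].astype(np.float32);print("comb",a,c,cv2.minAreaRect(w))
w=plane("wrist",np.argwhere(mm)[:,::-1].astype(float),12,s)[:,:2].astype(np.float32);x=w[:,0].min()
hd=w[(w[:,0]<x+70)];print("handle",cv2.minAreaRect(hd))
E
```

```text
7718 [261.2 202. ] [(14, array([549.9, -87.3]), array([ 77.5, 193.9]), 85.12), (15, array([550. , -87.5]), array([ 77.3, 193.4]), 85.12), (30, array([552.4, -90. ]), array([ 74.2, 185.8]), 85.12)]
11711 [327.6 186.8] [(14, array([ 544.9, -160.5]), array([ 69.8, 196.1]), 86.53), (15, array([ 545.1, -160.5]), array([ 69.6, 195.6]), 86.53), (30, array([ 547.6, -160.1]), array([ 66.9, 187.9]), 86.53)]
1074 [401.1 199.9] [(14, array([ 540.8, -240.1]), array([77. , 76.7]), 28.24), (15, array([ 541. , -239.8]), array([76.8, 76.5]), 28.24), (30, array([ 543.6, -236.3]), array([73.8, 73.5]), 28.24)]
trough [[644.035002244786, -132.3343979529859], [640.341167603286, -202.0431909300845], [446.739525350005, -191.418224651234], [450.4819417054888, -121.4832663039787]]
tray inner [[653.8723112571498, -45.88342753815948], [639.0475322269483, -290.11576778809933], [435.6683187044547, -281.7281907466904], [450.8342324913486, -32.60408329647022]]
comb 4219 [304.5 171.9] ((600.6517333984375, 147.60003662109375), (39.327247619628906, 166.17579650878906), 74.89877319335938)
handle ((557.6622314453125, 159.31072998046875), (19.33942222595215, 74.82127380371094), 74.96793365478516)
```

```bash
cat >> h.py <<'E'
TH=-0.058
def look(n,p,yaw):
    env.move_to(p,[np.pi,0,yaw]); s=env.sense(); p,d=env.capture("wrist")
    np.savez(n+".npz",p=p,d=d,t=s["tool_pos"],o=s["orientation"]); cv2.imwrite(f"pics/{n}.png",p[:,:,::-1])
    print(n,s["clock"],s["tool_pos"],s["orientation"])
def ld(n): f=np.load(n+".npz"); return f["p"],dict(tool_pos=f["t"],orientation=f["o"])
def st(tag):
    s=env.sense();print(tag,round(s["clock"],1),s["tool_pos"],"w",round(s["gripper_width"],1),"F",s["force"],"g",round(s["grip_force"],1),flush=True)
E
python3 - <<'E'
from h import *
np.set_printoptions(precision=1,suppress=True)
env.move_to([557.2,159.3,80],[np.pi,0,-0.263])
env.line_to([557.2,159.3,7],120,contact_N=8); st("down")
env.gripper_close(25); st("grip")
env.line_to([557.2,159.3,90],150)
env.move_to([492.1,-157.9,70],[np.pi,0,TH])
env.line_to([492.1,-157.9,28],100)
print(env.line_to([492.1,-157.9,17],30,contact_N=3)); st("place")
env.open_gripper(); st("open")
env.line_to([492.1,-157.9,120],150)
look("w2",[500,-160,230],0)
look("watom",[510,400,250],0)
E
```

```text
down 4.8 [557.7 159.4   7.9] w 92.8 F [ 0.3 -0.6  0.9] g 0.0
grip 5.9 [557.2 159.3   7. ] w 19.8 F [-0.5 -0.5  0.1] g 25.0
True
place 8.8 [ 492.1 -157.9   16.8] w 19.7 F [ 0.  -0.   3.7] g 25.0
open 10.1 [ 491.8 -157.8   16.5] w 93.0 F [ 0.1 -0.5 -0.7] g 0.0
w2 11.425 [ 500.  -160.   229.7] [-3.1  0.   0. ]
watom 13.4917 [510.5 399.2 250. ] [ 3.1 -0.  -0. ]
```

View pics/w2.png

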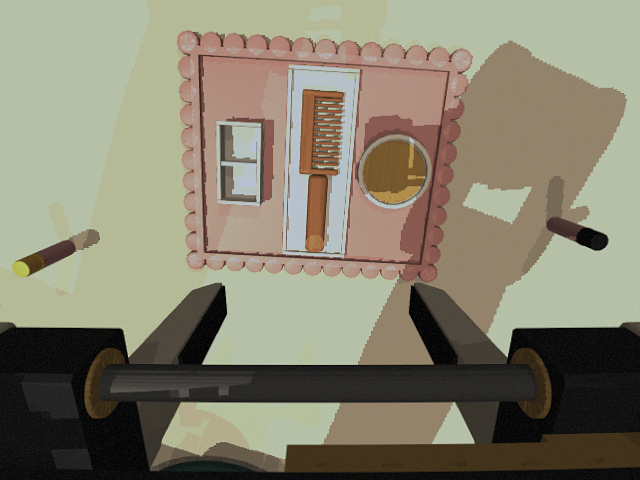

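View pics/watom.png

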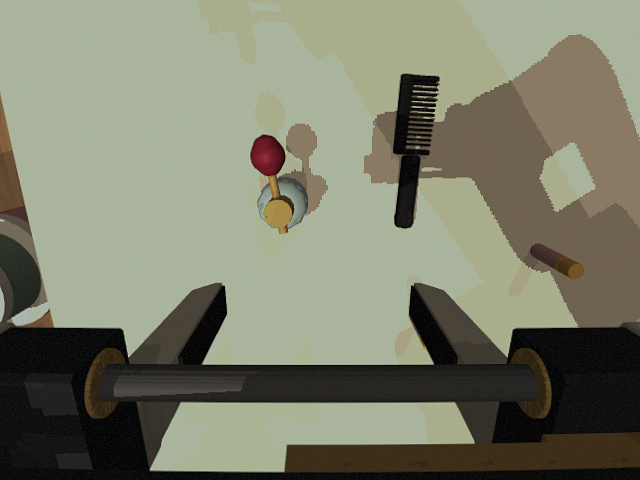

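The comb lies flat inside the trough, spanning (302–343, 90–252). The atomizer's collar top is at (278,211) and its bulb at (268,155), pointing towards +x.

```bash
python3 - <<'E'
from h import *
np.set_printoptions(precision=1,suppress=True)
p,s=ld("watom");H=hsv(p)
h,sa,v=[H[...,i].astype(int) for i in range(3)]
r=((h<=5)|(h>=170))&(sa>180)&(v>60); r[:,:230]=0;r[:,310:]=0;r[:120]=0;r[190:]=0
g=(h>=12)&(h<=30)&(sa>130)&(v>100); g[:,:250]=0;g[:,310:]=0;g[:190]=0;g[240:]=0
bu=max(blobs(r),key=lambda b:b[0])[1]
_,ga,gm=max(blobs(g),key=lambda b:b[0]); gm=cv2.morphologyEx(gm.astype(np.uint8),cv2.MORPH_OPEN,np.ones((13,13)))
(c,rad)=cv2.minEnclosingCircle(np.argwhere(gm)[:,::-1].astype(np.float32))
B=plane("wrist",bu,65,s)[0];C=plane("wrist",c,80,s)[0]; E=plane("wrist",[c[0]+rad,c[1]],80,s)[0]
print(bu,c,rad,B,C,"bulb dist (54)",np.linalg.norm((B-C)[:2]),"yaw",np.arctan2(*(B-C)[1::-1]),"r(14)",np.linalg.norm(E-C))
for n,u in(("top",[139.3,218.8]),):print(plane(n,u,78))
E
```

```text
[266.4 155.3] (277.5, 213.0) 14.151071548461914 [569.8 447.8  65. ] [516.9 437.3  80. ] bulb dist (54) 53.934727521482344 yaw 0.19606174231445783 r(14) 13.503351758160154
[[516.8 434.5  78. ]]
```

```bash
python3 - <<'E'
from h import *
np.set_printoptions(precision=1,suppress=True)
x,y=517,437
env.move_to([x,y,130],[np.pi,0,.196])
env.line_to([x,y,57],100,contact_N=6); env.hold(.2); st("down"); z0=env.sense()["tool_pos"][2]
env.gripper_close(20); st("grip")
env.line_to([x,y,67],60); env.line_to([x,y,150],150); st("up")
env.line_to([541,-240,150],300,rotation=[np.pi,0,TH]); env.hold(.2); st("over")
env.line_to([541,-240,z0+18],80); env.hold(.2)
print(env.line_to([541,-240,z0+7],20,contact_N=2)); st("place")
E
```

```text
down 15.2 [517.2 437.2  57.7] w 93.0 F [ 0.5  0.6 -0.8] g 0.0
grip 16.2 [517. 437.  57.] w 27.6 F [ 1.  -0.8 -0.2] g 20.0
up 17.2 [516.7 436.8 148.8] w 27.3 F [-0.1  0.5 -3.3] g 20.0
over 19.9 [ 541.1 -239.6  150.1] w 27.5 F [-0.6  0.3 -1.9] g 20.0
True
place 21.6 [ 540.9 -239.9   66.6] w 27.4 F [ 1.6 -1.7  1.8] g 20.0
```

```bash
python3 - <<'E'
from h import *
np.set_printoptions(precision=1,suppress=True)
env.open_gripper(); st("open")
t=env.sense()["tool_pos"]
env.line_to([t[0],t[1],160],150)
look("w3",[480,-150,260],0)
look("wtub",[340,200,230],0)
E
```

```text
open 22.7 [ 540.6 -239.8   66.3] w 93.0 F [ 0.2 -0.3  0.6] g 0.0
w3 24.1333 [ 480.2 -150.3  258.5] [-3.1  0.  -0. ]
wtub 25.5917 [340.6 199.5 229.9] [ 3.1  0.  -0. ]
```

View pics/w3.png

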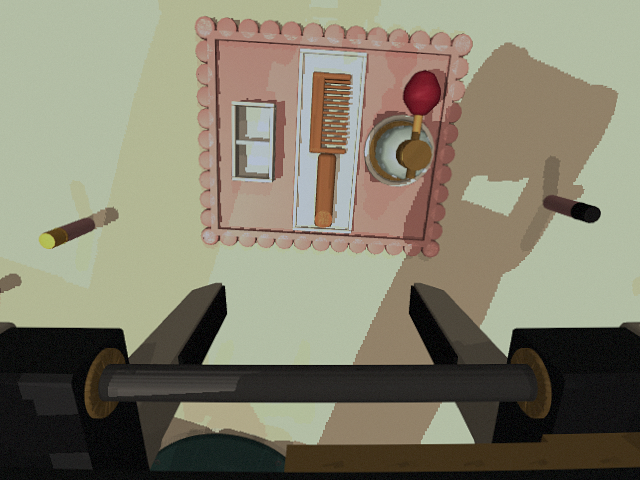

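View pics/wtub.png

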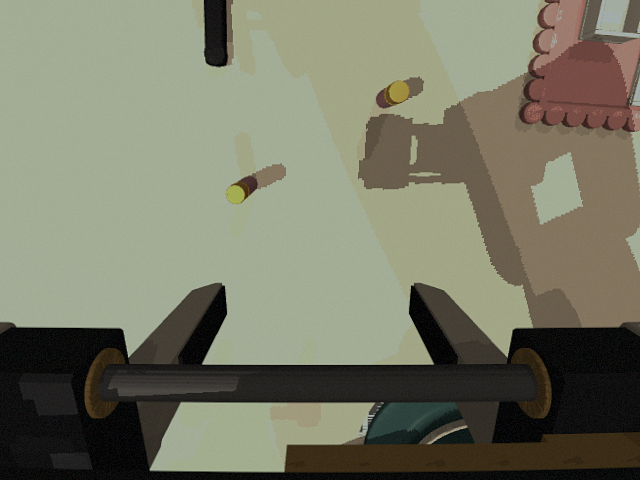

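The atomizer stands on the coaster with its bulb at (422,93), towards the back. The gold cap tops are at (399,91) and (236,194).

```bash
python3 - <<'E'
from h import *
np.set_printoptions(precision=1,suppress=True)
p,s=ld("w3"); q=plane("wrist",[[232,101],[274,101],[273,182],[232,181]],30,s)[:,:2]; print("holder",q.tolist(),q.mean(0))
p,s=ld("wtub");H=hsv(p);T=[]
for u in([399,91],[236,194]):
    T.append(plane("wrist",u,72,s)[0][:2]);print(T[-1])
hc=np.array([549.6,-81.5]) if np.linalg.norm(q.mean(0)-[549.6,-81])<5 else None
ax=np.array([np.cos(TH),np.sin(TH)])
for (x,y),k in zip(T,(19.5,-19.5)):
    env.move_to([x,y,130],[np.pi,0,TH])
    env.line_to([x,y,46],120,contact_N=6); env.hold(.15); z0=env.sense()["tool_pos"][2]
    env.gripper_close(10); st("grip")
    if env.sense()["gripper_width"]<14: raise SystemExit("missed")
    env.line_to([x,y,56],60); env.line_to([x,y,150],150)
    gx,gy=hc+k*ax
    env.line_to([gx,gy,150],300,rotation=[np.pi,0,TH]); env.line_to([gx,gy,z0+20],90); env.hold(.2)
    print(env.line_to([gx,gy,z0+7],20,contact_N=1.5)); st("place")
    env.hold(.1);env.open_gripper(); env.line_to([gx,gy,160],120); st("done")
look("w4",[480,-150,260],0)
p,_=env.capture("side");cv2.imwrite("pics/side4.png",cv2.resize(p[130:280,200:400,::-1],(800,600)))
E
```

```text
holder [[591.469665530015, -62.214640238496955], [591.3308360209663, -105.51783246492879], [508.20620278570055, -101.69221142177273], [509.3519477830405, -56.8805950276077]] [550.1 -81.6]
[454.3 130.9]
[367.3 273.3]
grip 28.5 [454.3 130.9  46. ] w 18.0 F [-0.3  0.4  0.9] g 10.0
True
place 32.4 [568.9 -82.6  55.6] w 18.1 F [ 0.7 -0.4  2.9] g 10.0
done 34.7 [568.7 -82.6 159. ] w 92.9 F [ 1.1 -0.3 -0.3] g 0.0
grip 38.4 [367.3 273.3  46. ] w 17.6 F [ 0.2  0.6 -0.9] g 10.0
True
place 42.8 [530.  -80.3  55.6] w 17.6 F [0.6 0.9 2.8] g 10.0
done 45.1 [529.8 -80.3 159.1] w 93.1 F [-0.4 -0.1  0.3] g 0.0
w4 45.7333 [ 479.9 -150.1  259.3] [-3.1  0.  -0. ]
```

View pics/w4.png

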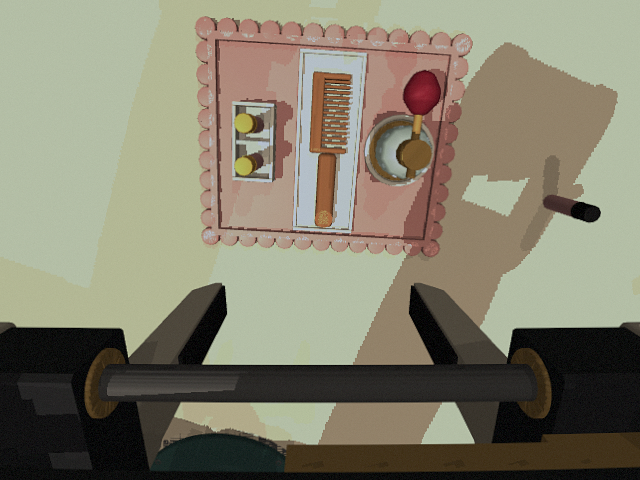

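View pics/side4.png

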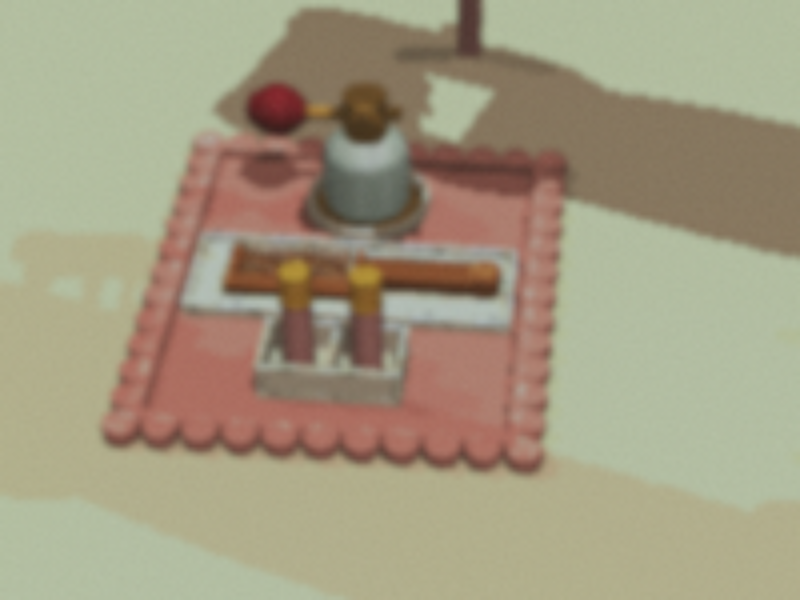

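The tubes stand upright one in each cell, with caps at (246,122) and (246,164). The comb lies flat in the trough and the atomizer stands upright on the coaster with its bulb towards the back.

```bash
python3 -c "
from bench import env
print(env.sign_off())"
```

```text
the job is handed in; nothing more can be done
None
```

The vanity set is put away and the job handed in: the comb lies flat in the trough, the atomizer is upright on the coaster with its bulb towards the back, each gold-capped tube stands in its own cell, and I never touched the black-capped tube or black comb.

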